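Slide the cassette carrier into its locating notches and lock it

ROBOT

A 7-joint arm with a two-finger parallel gripper is mounted at the origin on a cart in front of the work surface, level with it; the furniture and walls round the work are solid. World frame = base frame: x ahead of the robot, y to its left, z up, the work surface at z = 0. Lengths are in m, angles in rad, forces in N, time in s.
With the tool pointing down it reaches from about 0.35 to 0.9 m from the base axis. Payload 7.2 kg.
Tool frame: the origin (TCP) lies midway between the tips of the shut fingers; the grasp point (between the pads) lies 19 mm behind it; z points along the fingers, y is the line along which they close (so a half turn about z gives the same grasp; the last joint's range is limited). The gripper opens to 85 mm and grips with 20 to 120 N. Pads are 22 mm wide; open, the fingers measure 114 mm over their backs; the gripper's body (76 mm by 85 mm) begins 54 mm behind the grasp point. The pads swing forward as they close: fully open they stand 13 mm farther back than shut.
Start: joints at [-1.301, 0.411, -0.013, 1.596, 0.006, 1.134, -0.082], TCP at [0.207, 0.59, 0.231] pointing down, gripper open.
Joint ranges: [-2.95, 2.95], [-0.29, 1.99], [-1.47, 1.44], [0.14, 2.54], [-1.03, 4.17], [0.13, 1.85], [-2.86, 2.86]. Speed limits (rad/s): [2.39, 2.39, 3.01, 3.01, 3.14, 3.14, 3.14].

INTERFACE

Orientations are given as a 3x3 rotation matrix whose columns are the frame's x, y, z axes.
In Python, from cell import arm gives the robot as it stands. The module is installed in compiled form; this text tells all that it offers. Calls block until the motion is done:
- arm.move_ptp(position, orientation): joint-space move of the TCP to a pose.
- arm.move_linear(position, vel=0.15, orientation=None, max_force=None): straight line of the TCP; orientation=None keeps the orientation; vel is the mean speed in m/s. With max_force (N) it stops when the force on the tool has changed by that much, and returns True; else False.
- arm.movej(angles): joint-space move.
- arm.let_go() and arm.clamp(): open the fingers fully, or close them until they stop; the grip force is fixed at half the most.
- arm.pause(seconds).
- arm.solve_ik(position, orientation): joint angles nearest the present ones, or None.
- arm.capture(name): name is "scene" or "top" or "wrist"; returns the picture (384x512x3 uint8, red, green, blue); there is no depth.
- arm.camera_params(name): a dict with "fx", "fy", "cx", "cy" (pixels), "world_to_cam" (4x4, takes a point from world to camera coordinates). Camera axes: x right, y down, z forward; pixel columns grow to the right and rows downward; lengths in m; the calibration is good to about 2 mm. A picture is of the moment at which its call begins: read the wrist's pose just before it. camera_params takes no time and is no camera call; for the wrist camera it gives the pose at the moment of the call.
A pose or a line that the arm cannot do raises arm.PlanningError and nothing moves.
- arm.job_done(): hands the job in; it is judged then, once.
Trained networks look in the newest picture that a camera, given by its name, has taken for a name from the list of things; names that differ only in an ending like _2 or _b are one class to them, and where a whole thing is asked for, a point or a joint stands for the part that bears it (a point fixed in the world has none). Each returns a list of dicts, best first, with "confidence" (0 to 1); they miss things now and then, are a little off and sometimes report something else, mostly with a low value. They report only what shows in the picture. A call takes as long as a camera call.
- arm.outline_of(camera, label): "pixels" (384x512 bool, what is visible of it) and "location" ([column, row] in pixels, amid what is visible of it).
- arm.landmark_of(camera, label): "location" ([column, row] in pixels: a listed point, or the origin of a listed thing).
Readings, each from a call of its own:
- arm.read_t(): time.
- arm.read_joints(): joint angles.
- arm.read_joint_velocities(): joint speeds.
- arm.read_tau(): joint torques, N m.
- arm.read_tcp_pos(): TCP position.
- arm.read_orientation(): TCP orientation.
- arm.read_ft_force(): force on the tool from outside, world axes, zero at the start.
- arm.read_torque(): the same for the moment, N m.
- arm.read_width(): opening from 0.0 (shut) to 1.0 (fully open).
- arm.read_finger_force(): force on a finger pad.
Only numpy, scipy, OpenCV 4.12 (cv2) and the standard library are available. Lean on these libraries where they do the work, as an engineer would, in place of code of your own. Each camera call takes 0.05 s, during which the arm holds its last target. There are 200 camera calls.

TASK

With the fingertips, gently push the carrier board along its two rails towards the swivel retainer until it drops into the locating notches and sits flat. Then push the retainer's upright pin to swing the retainer right across over the edge of the board until it stops, so that the board is locked in. Do not lift or tip the board, and leave the things lying around the fixture where they are.

Things in the scene. Friction and masses are not known exactly. Their poses are not given: they have to be found in the camera images.
- fixture: Bare metal fixture fixed on the worktop: base 250 x 108 x 8 mm (x -165 to +85), a rail on either side at |y| 26 to 43 mm with its top at 20 mm, outside it a guide wall (|y| 43.5 to 50.5) 27 mm high. Origin on the worktop under the centre of the seated carrier; x runs along the rails in the pushing direction, z up.
- notches (a point): Point on the fixture midway between the rails, level with their tops (20 mm), above the fixture's origin: the carrier's centre when seated. Each rail has two notches 6 mm deep: x -44 to -26 mm for the carrier's short rear foot, +10 to +44 for its long front foot.
- carrier: Loose grey board, 90 mm (x, along the rails) x 84 x 5 mm, about 0.5 kg, on four feet 9 mm high (front pair 30 mm long, rear 14) that ride on the rails with 1.5 mm side play. Origin central, at the feet's underside: 20 mm up when riding, 14 mm when dropped into the notches. Starts 60 to 110 mm short of its seat. Its x points in the pushing direction.
- board_top (a point): Centre of the carrier board's upper face, 14 mm above the carrier's origin. A flat test cassette is fixed across the board here (12 mm behind to 7 mm ahead of this point, 5 mm high) between low studs.
- push_face (a point): Centre of the rear face of the upright push flange at the carrier's rear edge (50 mm wide, 8 thick, 25 high above the board), 45 mm behind the carrier's centre, 26.5 mm above its origin: push here, along its +x. Sliding takes 2 to 5 N; at 15 to 40 mm/s it drops in by itself and stops dead (2 mm play either way): ease off at that stop, a hard push tips it.
- retainer (a joint): Flat steel swivel retainer, 14 mm wide, 5 mm thick, reaching 50 mm from its vertical pivot. 0 = parked, pointing along the fixture's +x outside the rails; grows anticlockwise seen from above; 1.57 = straight across, over the front part of the board (stop at 1.60). Starts between 0 and 0.35. Stays where left; about 1 N at the pin turns it.
- retainer_pivot (a point): Pivot of the swivel retainer at the fixture's x +30, y -61 mm, outside the rails, at the height of the retainer's underside (30.5 mm). The retainer thus passes over the seated board (top 28 mm) but strikes one still riding on the rails (top 34 mm).
- retainer_pin (a point): Point on the axis of the upright black pin near the end of the retainer, 42 mm from the pivot. Pin 10 mm in diameter, from 35.5 to 63 mm above the worktop; this point is 50.5 mm above the worktop.
- loupe: Black eye loupe, 37 mm wide, 34 mm high, standing loose on the worktop; origin at the centre of its underside. Leave alone.
- tape_roll: Green roll of tape, 80 mm across, 19 mm high, lying loose; origin at the centre of its underside. Leave alone.
- marker: Felt-tip marker, white barrel with black cap, 15 x 135 x 17 mm, long along its y, lying loose; origin at the centre of its underside. Leave alone.
- tweezers: Steel tweezers, 18 x 121 x 8 mm, lying loose; origin at the centre of its underside. Leave alone.

How it is judged:
By the outcome, as a careful person would: the job done as asked, in the order asked, and still so for the second after the job is handed in, with the robot touching nothing.
It also fails if it takes over 51 s, if anything falls off the work surface, if the arm or the gripper's body presses on something with over 40 N, if the wrist force passes 120 N, or if a joint passes its speed limit or range.

## Working session

There is one attempt and no reset: what is moved stays moved. The work goes in short steps, each a Python script; the robot and the scene stay as the last script left them, time stands still between calls to the robot, and variables do not carry over. Pictures are saved under pics/ and viewed, at most 10 in all, crops included, and the job is handed in when it is done.

```bash
mkdir -p pics; cat > h.py <<'E'
import numpy as np, cv2
from cell import arm
def ray(cam,px):
    p=arm.camera_params(cam); T=np.linalg.inv(p["world_to_cam"])
    d=T[:3,:3]@np.array([(px[0]-p["cx"])/p["fx"],(px[1]-p["cy"])/p["fy"],1]); return T[:3,3],d
def at_z(cam,px,z):
    o,d=ray(cam,px); return o+d*(z-o[2])/d[2]
def proj(cam,P):
    p=arm.camera_params(cam); c=p["world_to_cam"]@np.append(P,1); return np.array([p["fx"]*c[0]/c[2]+p["cx"],p["fy"]*c[1]/c[2]+p["cy"]])
Z=dict(fixture=0,notches=.02,carrier=.02,board_top=.034,push_face=.0465,retainer_pivot=.0305,retainer_pin=.0505,loupe=0,tape_roll=0,marker=0,tweezers=0)
def look(cam,names=Z,z=Z):
    im=arm.capture(cam); out={}
    for n in names:
        for r in arm.landmark_of(cam,n)[:1]:
            out[n]=at_z(cam,r["location"],z[n]); print(cam,n,round(r["confidence"],2),np.round(r["location"],1),np.round(out[n],4))
    return im,out
def save(im,n): cv2.imwrite(f"pics/{n}.png",cv2.cvtColor(im,cv2.COLOR_RGB2BGR))
E
python3 - <<'E'
from h import *
ims=[]
for c in("top","scene"):
    im,o=look(c); save(im,c)
print(arm.read_t())
print(arm.read_orientation().round(3))
E
```

```text
top fixture 0.86 [261.6 197.6] [0.5793 0.0071 0.    ]
top notches 0.56 [264.  199.4] [0.5707 0.0006 0.02  ]
top carrier 0.55 [236.9 203.7] [0.5586 0.0778 0.02  ]
top board_top 0.73 [236.8 199.8] [0.5676 0.0775 0.034 ]
top push_face 0.66 [222.3 208.1] [0.5424 0.117  0.0465]
top retainer_pivot 0.96 [278.6 217.2] [ 0.5184 -0.0397  0.0305]
top retainer_pin 0.61 [293.  209.6] [ 0.5369 -0.0785  0.0505]
top loupe 0.69 [374.5 232. ] [ 0.4784 -0.3152  0.    ]
top tape_roll 0.96 [196.9 145.6] [0.7365 0.1982 0.    ]
top marker 0.74 [144.4 179.7] [0.6336 0.3494 0.    ]
top tweezers 0.46 [345.8 231.2] [ 0.481  -0.2332  0.    ]
scene fixture 0.57 [264.9 204.8] [ 0.5811 -0.0012  0.    ]
scene notches 0.65 [262.7 201.4] [0.5752 0.0037 0.02  ]
scene carrier 0.71 [244.8 198.5] [0.5582 0.059  0.02  ]
scene board_top 0.8 [241.7 192.9] [0.5634 0.0729 0.034 ]
scene push_face 0.89 [228.6 187.4] [0.5539 0.1148 0.0465]
scene retainer_pivot 0.64 [271.6 218.4] [ 0.5216 -0.0563  0.0305]
scene retainer_pin 0.55 [283.8 212.8] [ 0.5439 -0.0851  0.0505]
scene loupe 0.71 [348.7 270.9] [ 0.4833 -0.3225  0.    ]
scene tape_roll 0.71 [239.4 154. ] [0.7436 0.1908 0.    ]
scene marker 0.41 [185.6 158.7] [0.6309 0.3436 0.    ]
scene tweezers 0.72 [319.8 258.3] [ 0.4821 -0.2349  0.    ]
1.2
[[-0.943  0.331  0.   ]
 [ 0.331  0.943  0.   ]
 [-0.     0.    -1.   ]]
```

```bash
python3 - <<'E'
import cv2,numpy as np
a=cv2.imread("pics/top.png")[120:270,130:400];b=cv2.imread("pics/scene.png")[120:300,150:370]
a=cv2.resize(a,None,fx=2.9,fy=2.9)[:,:780]
cv2.imwrite("pics/topc.png",a);cv2.imwrite("pics/scenec.png",cv2.resize(b,None,fx=3,fy=3))
from h import *
p=arm.camera_params("wrist");T=np.linalg.inv(p["world_to_cam"]);print(T.round(3),p["fx"],arm.read_tcp_pos())
E
```

```text
[[ 0.333  0.899  0.283  0.135]
 [ 0.943 -0.318 -0.099  0.615]
 [ 0.001  0.3   -0.954  0.374]
 [ 0.     0.     0.     1.   ]] 309.6429681056092 [0.2071416  0.5896778  0.23131336]
```

View pics/topc.png

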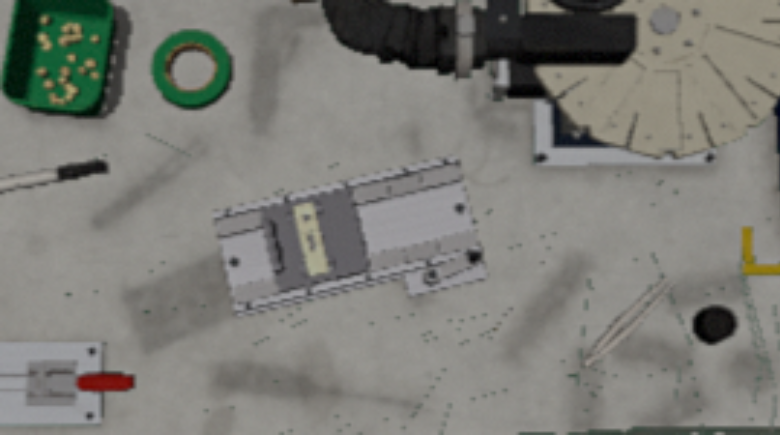

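View pics/scenec.png

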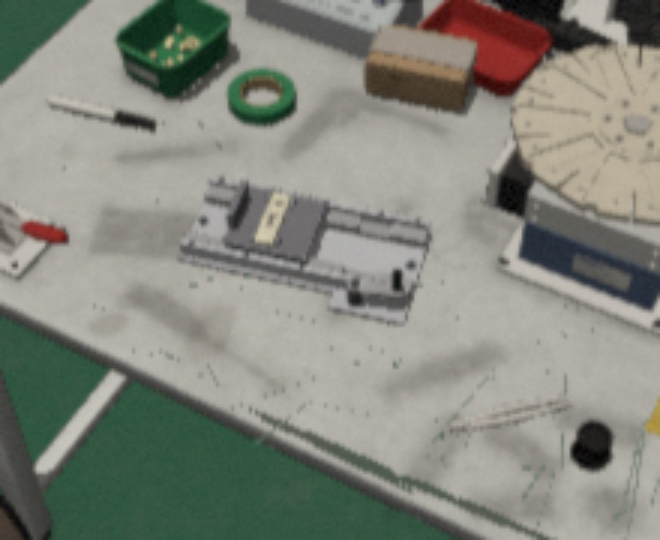

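```bash
cat >> h.py <<'E'
def frame(th):
    fx=np.array([np.cos(th),np.sin(th),0]); return fx,np.array([-fx[1],fx[0],0])
def tool(th): # tool x = -fx, z down
    fx,fy=frame(th); z=np.array([0,0,-1.]); return np.stack([-fx,np.cross(z,-fx),z],1)
E
python3 - <<'E'
from h import *
th=np.radians(-77); fx,fy=frame(th); N=np.array([.573,.002,0])
arm.move_ptp(N-.06*fx+[0,0,.2],tool(th))
arm.clamp()
im,o=look("wrist",["fixture","notches","carrier","board_top","push_face","retainer_pivot","retainer_pin"]); save(im,"w1"); print(arm.read_t())
T=np.linalg.inv(arm.camera_params("wrist")["world_to_cam"]);print(T.tolist())
E
```

```text
wrist fixture 0.59 [262.  216.5] [0.5786 0.0027 0.    ]
wrist notches 0.81 [264.2 221.7] [0.5803 0.0049 0.02  ]
wrist board_top 0.6 [264.2 160. ] [0.5632 0.076  0.034 ]
wrist push_face 0.64 [263.4 118.7] [0.5526 0.1163 0.0465]
wrist retainer_pivot 0.77 [206.2 250.8] [ 0.5238 -0.0396  0.0305]
wrist retainer_pin 0.88 [212.7 295.4] [ 0.5415 -0.0808  0.0505]
4.6417
[[0.9748082448485534, 0.21258424456522976, 0.06750425718361054, 0.5419514413726415], [0.2230426140828161, -0.9303550130040887, -0.2910181129779795, 0.13477887328313365], [0.0009370583676669131, 0.2987431819151538, -0.9543330829332193, 0.3424735318890384], [0.0, 0.0, 0.0, 1.0]]
```

View pics/w1.png

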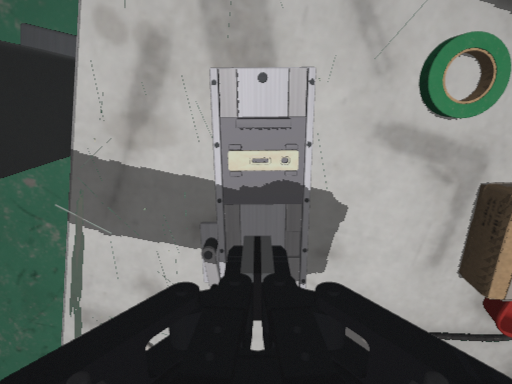

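```bash
cat > fit.py <<'E'
from h import *
th=np.radians(-77.1); fx,fy=frame(th)
E
python3 - <<'E'
from fit import *
ms=[at_z("wrist",p,.027) for p in[(262.5,82),(262,145),(262.5,200),(263.5,250)]]
print([ (round(m@fx,4),round(m@fy,4)) for m in ms])
for n,p in dict(fix=(.5786,.0027,0),notch=(.5803,.0049,0),nt=(.5707,.0006,0),ns=(.5752,.0037,0),ft=(.5793,.0071,0),fs=(.5811,-.0012,0),pivw=(.5238,-.0396,0),pivt=(.5184,-.0397,0),pivs=(.5216,-.0563,0),pin=(.5415,-.0808,0),pf=(.5526,.1163,0),pft=(.5424,.117,0),pfs=(.5539,.1148,0),bt=(.5632,.076,0)).items(): print(n,round(np.array(p)@fx,4),round(np.array(p)@fy,4))
for p in[(262,68),(217,145),(312,82)]: 
    m=at_z("wrist",p,.027);print(p,m@fx,m@fy)
E
```

```text
[(np.float64(-0.023), np.float64(0.564)), (np.float64(0.0375), np.float64(0.5638)), (np.float64(0.0966), np.float64(0.5646)), (np.float64(0.1565), np.float64(0.566))]
fix 0.1265 0.5646
notch 0.1248 0.5667
nt 0.1268 0.5564
ns 0.1248 0.5615
ft 0.1224 0.5663
fs 0.1309 0.5662
pivw 0.1555 0.5017
pivt 0.1544 0.4965
pivs 0.1713 0.4959
pin 0.1997 0.5098
pf 0.01 0.5646
pft 0.007 0.5548
pfs 0.0118 0.5655
bt 0.0517 0.566
(262, 68) -0.035475496786851524 0.5634448935855242
(217, 145) 0.03748986248628901 0.5179563802179096
(312, 82) -0.022957802265849092 0.611519654468325
```

```bash
cat >> fit.py <<'E'
S0,T0=.1255,.5645; R=tool(th)
def P(x,y,z): return fx*(S0+x)+fy*(T0+y)+np.array([0,0,z])
def fxy(p): return np.array([p@fx-S0,p@fy-T0,p[2]]).round(4)
E
python3 - <<'E'
from fit import *
arm.move_linear(P(-.16,0,.12),.25,R)
arm.move_linear(P(-.16,0,.033),.12)
arm.move_linear(P(-.14,0,.033),.08)
print(fxy(arm.read_tcp_pos()),arm.read_ft_force())
r=arm.move_linear(P(-.038,0,.033),.024,max_force=7)
print(r,fxy(arm.read_tcp_pos()),arm.read_ft_force(),arm.read_t())
im,o=look("wrist",["board_top","push_face"],dict(Z,board_top=.028,push_face=.0405)); save(im,"w2"); print({k:fxy(v) for k,v in o.items()})
im=arm.capture("scene"); save(cv2.resize(im[160:260,190:320],None,fx=5,fy=5),"s2")
E
```

```text
[-1.39e-01  1.00e-04  3.34e-02] [ 0.71749469  0.16503648 -0.00758149]
True [-0.0528 -0.0005  0.0326] [ 0.47649356 -0.08838079  0.19422802] 9.725
wrist board_top 0.86 [257.3 332.3] [0.5775 0.0022 0.028 ]
{'board_top': array([ 0.0013, -0.0011,  0.028 ])}
```

View pics/w2.png

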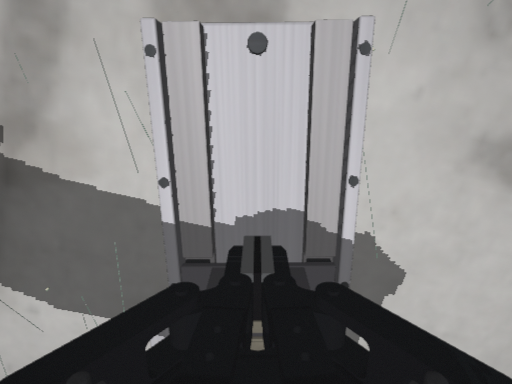

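```bash
python3 - <<'E'
from fit import *
arm.move_linear(P(-.075,0,.033),.06)
arm.move_linear(P(-.08,0,.14),.25)
im,o=look("scene",["board_top","push_face","retainer_pin","carrier"],dict(Z,board_top=.028,push_face=.0405,carrier=.014)); print({k:fxy(v) for k,v in o.items()})
a=cv2.resize(im[165:245,205:315],None,fx=5,fy=5)
arm.move_linear(P(.10,-.09,.16),.3)
im,o=look("wrist",["board_top","push_face","retainer_pin","retainer_pivot","notches"],dict(Z,board_top=.028,push_face=.0405)); print({k:fxy(v) for k,v in o.items()})
save(im,"w3"); save(a,"s3"); print(arm.read_t())
E
```

```text
scene board_top 0.86 [264.4 195.4] [0.5937 0.0078 0.028 ]
scene push_face 0.86 [248.3 195.3] [0.5599 0.0467 0.0405]
scene retainer_pin 0.47 [284.8 212.5] [ 0.5464 -0.0872  0.0505]
scene carrier 0.73 [266.7 202.7] [ 0.5811 -0.0075  0.014 ]
{'board_top': array([-0.0005,  0.0159,  0.028 ]), 'push_face': array([-0.046 , -0.0083,  0.0405]), 'retainer_pin': array([ 0.0815, -0.0513,  0.0505]), 'carrier': array([0.0115, 0.0003, 0.014 ])}
wrist board_top 0.59 [368.1  71. ] [0.5805 0.0025 0.028 ]
wrist push_face 0.59 [376.9   6.2] [0.5682 0.0448 0.0405]
wrist retainer_pin 0.71 [298.7 161.3] [ 0.5406 -0.0801  0.0505]
wrist retainer_pivot 0.86 [288.8 108.4] [ 0.524  -0.0417  0.0305]
wrist notches 0.4 [360.5  69.7] [0.5764 0.0022 0.02  ]
{'board_top': array([0.0017, 0.0019, 0.028 ]), 'push_face': array([-0.0424, -0.0006,  0.0405]), 'retainer_pin': array([ 0.0733, -0.0554,  0.0505]), 'retainer_pivot': array([ 0.0322, -0.063 ,  0.0305]), 'notches': array([ 0.0011, -0.0022,  0.02  ])}
12.375
```

View pics/w3.png

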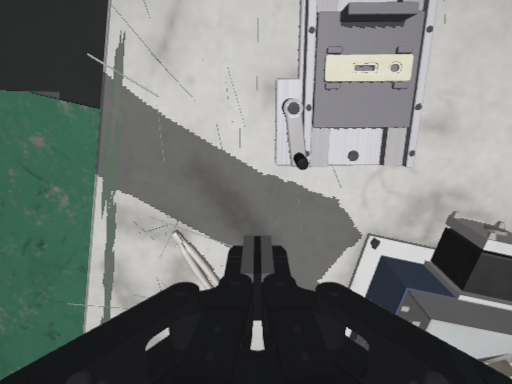

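View pics/s3.png

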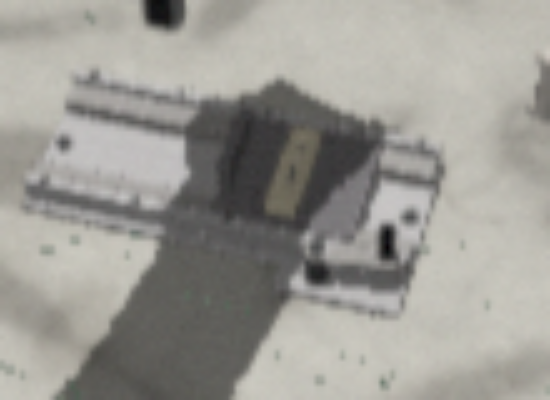

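```bash
python3 - <<'E'
from fit import *
arm.move_linear(P(.078,-.092,.16),.2)
arm.move_linear(P(.078,-.092,.043),.15)
F=lambda:(fxy(arm.read_tcp_pos()),arm.read_ft_force().round(1))
print(F())
r=arm.move_linear(P(.074,-.06,.043),.04,max_force=8);print(r,F())
if not r: r=arm.move_linear(P(.060,-.043,.043),.04,max_force=8);print(r,F())
im,o=look("top",["retainer_pin"]);print(arm.read_t(),{k:fxy(v) for k,v in o.items()})
arm.pause(.1)
im=arm.capture("wrist"); save(im,"w4")
E
```

```text
(array([ 0.0785, -0.0916,  0.0436]), array([ 0.8, -0.1,  1.5]))
False (array([ 0.0742, -0.06  ,  0.043 ]), array([-0.3, -0.2,  0.5]))
False (array([ 0.0599, -0.0427,  0.043 ]), array([-1. , -0.2, -0.4]))
15.325 {}
```

View pics/w4.png

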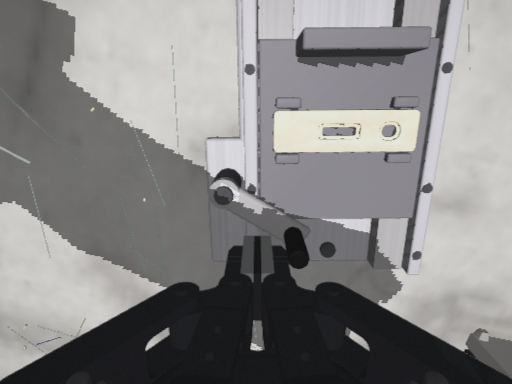

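```bash
python3 - <<'E'
from fit import *
F=lambda:(fxy(arm.read_tcp_pos()),arm.read_ft_force().round(1))
arm.move_linear(P(.077,-.052,.043),.08)
r=arm.move_linear(P(.077,-.021,.043),.08,max_force=8);print(r,F())
if not r:
    r=arm.move_linear(P(.036,-.019,.043),.03,max_force=6);print(r,F())
    arm.move_linear(P(.070,-.019,.043),.08)
    arm.move_linear(P(.075,-.03,.16),.25)
    arm.move_linear(P(.10,-.06,.17),.25)
    im,o=look("wrist",["retainer_pin","retainer_pivot","board_top"],dict(Z,board_top=.028));print({k:fxy(v) for k,v in o.items()})
    save(im,"w5")
print(arm.read_t())
E
```

```text
False (array([ 0.0768, -0.0212,  0.0427]), array([-0.8,  0. , -0.2]))
True (array([ 0.0461, -0.0195,  0.0429]), array([ 2.2, -1.5,  1.4]))
wrist retainer_pin 0.68 [313.4 104.1] [ 0.5701 -0.0286  0.0505]
wrist retainer_pivot 0.88 [257.2 103.8] [ 0.5259 -0.0387  0.0305]
wrist board_top 0.96 [330.4  70.1] [0.5808 0.0023 0.028 ]
{'retainer_pin': array([ 0.0297, -0.0151,  0.0505]), 'retainer_pivot': array([ 0.0296, -0.0605,  0.0305]), 'board_top': array([0.002 , 0.0022, 0.028 ])}
18.9667
```

```bash
ls pics
```

```text
s2.png
s3.png
scene.png
scenec.png
top.png
topc.png
w1.png
w2.png
w3.png
w4.png
w5.png
```

View pics/w5.png

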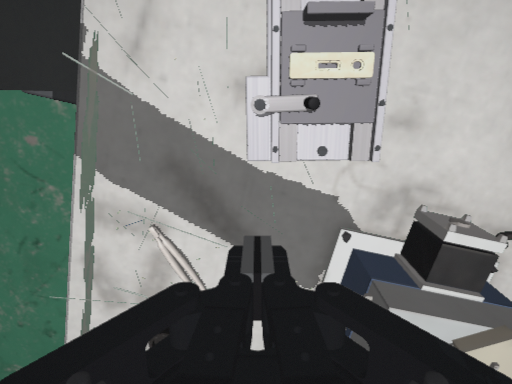

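```bash
python3 -c "
from cell import arm
print(arm.job_done())"
```

```text
the job is handed in; nothing more can be done
None
```

I handed the job in after about 19 s of the 51 s allowed: the board is pushed home into the notches, and the retainer is swung straight across it to its stop. The board's drop is inferred from its firm stop at the seat position and from the retainer passing over it; I touched none of the loose items.

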